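# Clamp the axle stub and hold the spread snap ring at its groove

### The job

First swing the raised clamp arm of the axle fixture fully down onto the flange of the axle stub. Then take the snap-ring pliers out of their stand by the two handles, squeeze them fully so that the snap ring on their tips is spread wide, and lower the spread ring over the end of the upright axle, without forcing it, until it is level with the groove. Finish while still holding the squeezed pliers there, the ring level, centred round the axle and not leaning on anything; leave the clamp down and do not push the small parts and the red pliers aside.

Things in the scene. Friction and masses are not known exactly. Their poses are not given: they have to be found in the camera images.
- groove (a point): Centre of the axle's snap-ring groove, on its axis, 85 mm above the bench (z up; x points from the axle to the clamp's hinge). The upright axle is 30 mm in diameter, its chamfered top at 105 mm; the groove is 5 mm high (82.5 to 87.5 mm) and 24 mm across. Under it a round flange, 64 mm across, its top at 50 mm.
- clamp_hinge (a point): Middle of the clamp arm's hinge, fixed: 95 mm from the axle along x, 60 mm above the bench, between two grey cheeks that reach up to 70 mm; axes as the groove's. The arm is a flat grey bar 16 mm wide, 8 mm thick, that runs 75 mm from the hinge towards the axle, a bolt with a rubber foot at its end. Down, it is level and its upper face lies 64 mm above the bench.
- clamp_arm (a joint): Angle of the clamp arm in rad: 0 fully down on the flange, grows as the arm is raised about its hinge (up to 1.0; it starts between 0.45 and 0.8). It stays where it is left by friction; a downward push of about 3 N from above, 40 mm from the hinge, closes it.
- pliers_grip (a point): Point midway between the two black handles of the snap-ring pliers, at the height to grip; z up. The handles lie to +y and -y of it, each 18 mm wide along x. Relaxed they lean outwards: 52 mm over their outer faces here, 60 mm at their tops (22 mm above this point); their grips begin 30 mm below it. Fully squeezed they are 32 mm over the faces, which then stand upright and parallel.
- ring_center (a point): Centre of the snap ring as spread, half-way up its 4 mm: 19.5 mm to +x and 108 mm below the grip point; turns with the pliers. The ring is a level steel C, 50 mm across, its lugs fixed on the pliers' tips, gap to -x. Its opening is 40 mm fully spread, too narrow for the axle when relaxed. At first it lies on the stand's wooden block (115 x 74 x 25 mm high, fixed).
- pliers_jaw (a joint): How far the pliers are squeezed, in rad of each handle: 0 relaxed, 0.21 fully squeezed, tips and ring fully spread. A spring resists with about 2 N a finger at first and 6 N at the full squeeze, where a stop takes any more grip (20 N is fine).
- fixture: The axle fixture, fixed to the bench: dark steel base plate 172 x 100 x 12 mm with the axle stub and the clamp. Its origin is on the axle's axis at the bench top, axes as those of the groove.
- pliers: The snap-ring pliers, loose, about 0.24 kg, upright in their stand, tips down; lift them straight up. Origin 110 mm below the grip point, at the ring's underside; axes as the grip point's. Pivot 48 mm below the grip point; a tail at that height lies in a fork of the stand (44 mm wide, 26 to 38 mm to -x, its top 39 mm below the grip point) with 2 mm play to either side.
- pliers_red: Bystander: combination pliers with red handles, 64 x 172 x 14 mm, lying on the bench; origin under their middle. Leave alone.
- bearing_a: Bystander: ball bearing 50 mm across, 15 mm high, lying flat; origin under its middle. Leave alone.
- spark_plug_a: Bystander: spark plug 77 mm long, 20 mm thick, lying; origin under its middle. Leave alone.
There are look-alikes about, which are no part of the job. What is shaped like the pliers but purple is not meant.

How it is judged:
On the way, in this order (a step that is already met when the one before it is completed fails the run):
1. the clamp arm is fully down while the pliers are still in their stand (value of joint clamp_arm below 0.08 rad and distance of pliers from where it was at the start of the episode below 0.02 m), for 0.2 s.
2. the spread ring is held by the pliers above the end of the axle (value of joint pliers_jaw above 0.15 rad and z of ring_center in the frame of groove above 0.018 m and horizontal distance between ring_center and groove below 0.03 m and contact force between the fingers and pliers above 2 N), for 0.05 s.
3. the spread ring is round the axle at its groove (value of joint pliers_jaw above 0.15 rad and z of ring_center in the frame of groove between -0.005 and 0.005 m and horizontal distance between ring_center and groove below 0.006 m), for 0.2 s.
At the end, for the whole second after the job is handed in: Through the last second: clamp arm down (within 0.08 rad); pliers gripped (over 2 N) and squeezed past 0.15 rad; ring within 5 mm of the groove in height and 6 mm of the axle axis, level within 0.15 rad, pressing on the fixture with under 4 N, still (all of step 3 and value of joint clamp_arm below 0.08 rad and contact force between the fingers and pliers above 2 N and angle between the z axis of pliers and the z axis of fixture, either way round below 0.15 rad and contact force between pliers and fixture below 4 N and linear speed of pliers below 0.02 m/s); the arm keeps its last pose, push and grip.
It fails at once if the ring is forced against the axle or its fixture (over 25 N) (contact force between pliers and fixture above 25 N).
It fails at once if a bystander is pushed aside by more than 30 mm (distance of any of pliers_red, bearing_a, spark_plug_a from where it was at the start of the episode above 0.03 m).
It also fails if it takes over 58 s, if anything falls off the work surface, if the arm or the gripper's body presses on something with over 40 N, if the wrist force passes 120 N, or if a joint passes its speed limit or range.

### The arm

A 6-joint arm with a two-finger parallel gripper is mounted at the origin on a cart in front of the work surface, level with it; the furniture and walls round the work are solid. World frame = base frame: x ahead of the robot, y to its left, z up, the work surface at z = 0. Lengths are in m, angles in rad, forces in N, time in s.
With the tool pointing down it reaches from about 0.275 to 0.775 m from the base axis. Payload 14.6 kg.
Tool frame: the origin (TCP) lies at the very end of the fingers, on their centre line; the grasp point (between the pads) lies 19 mm behind it; z points along the fingers, y is the line along which they close (so a half turn about z gives the same grasp; the last joint's range is limited). The gripper opens to 85 mm and grips with 20 to 120 N. Pads are 22 mm wide; open, the fingers measure 114 mm over their backs; the gripper's body (76 mm by 85 mm) begins 54 mm behind the grasp point. The pads swing forward as they close: fully open they stand 13 mm farther back than shut.
Start: joints at [0.956, 0.263, -0.048, 1.259, 0, 1.415], TCP at [0.233, 0.47, 0.231] pointing down, gripper open.
Joint ranges: [-2.65, 2.65], [-0.89, 1.7], [-1.18, 1.37], [-2.13, 2.11], [-1.35, 1.29], [-3.14, 3.14]. Speed limits (rad/s): [1.89, 1.89, 2.57, 2.79, 3.14, 3.14].

### API

Orientations are given as a rotation vector (axis times angle).
In Python, from workcell import arm, jaws, status, imaging gives the robot as it stands. Calls block until the motion is done:
- arm.move_to(position, orientation): joint-space move of the TCP to a pose.
- arm.servo_line(position, frame=None, feed=0.15): straight line of the TCP; frame=None keeps the orientation; feed is the mean speed in m/s.
- arm.set_joints(angles): joint-space move.
- jaws.gripper_open() and jaws.gripper_close(effort=None): open the fingers fully, or close them until they stop; effort is the grip in N (None keeps the last).
- arm.hold(seconds).
- arm.solve_ik(position, orientation): joint angles nearest the present ones, or None.
- status.read_state(): the state.
- imaging.read_camera(name): name is "scene" or "side" or "wrist"; returns (picture, depth): 400x640x3 uint8, red, green, blue; 400x640 float32, m along the optical axis (not along the pixel's ray), 0 where there is no reading.
- imaging.camera_model(name): a dict with "mtx" (3x3 intrinsics, pixels), "xyz" and "rotation" of the camera in the world; the wrist camera has in their place "hand_eye" (4x4, takes a point from camera to tool coordinates, whose origin is the TCP and whose axes are the flange's). Camera axes: x right, y up, looking along -z (the intrinsics and any distortion apply to the point x, -y, -z); pixel columns grow to the right and rows downward; lengths in m; the calibration is good to about 2 mm. A picture is of the moment at which its call begins: read the wrist's pose just before it. camera_model takes no time and is no camera call.
A pose or a line that the arm cannot do raises arm.PlanningError and nothing moves.
- arm.close_job(): hands the job in; it is judged then, once.
The state is a dict: "clock": time; "joint_pos": joint angles; "dq": joint speeds; "joint_torque": joint torques, N m; "eef_pos": TCP position; "tcp_rot": TCP orientation; "ft_force": force on the tool from outside, world axes, zero at the start; "wrist_torque": the same for the moment, N m; "gripper_width": opening from 0.0 (shut) to 1.0 (fully open); "finger_force": force on a finger pad.
Only numpy, scipy, OpenCV 4.12 (cv2) and the standard library are available. Lean on these libraries where they do the work, as an engineer would, in place of code of your own. Each camera call takes 0.05 s, during which the arm holds its last target. There are 200 camera calls.

## Working session

There is one attempt and no reset: what is moved stays moved. The work goes in short steps, each a Python script; the robot and the scene stay as the last script left them, time stands still between calls to the robot, and variables do not carry over. Pictures are saved under pics/ and viewed, at most 10 in all, crops included, and the job is handed in when it is done.

```bash
mkdir -p pics; cat > h.py <<'E'
import numpy as np, cv2
from scipy.spatial.transform import Rotation as R
from workcell import arm, jaws, status, imaging
def cam(name):
    s=status.read_state(); im,d=imaging.read_camera(name); m=imaging.camera_model(name)
    if 'hand_eye' in m:
        T=np.eye(4); r=np.array(s['tcp_rot']); T[:3,:3]=R.from_rotvec(r).as_matrix(); T[:3,3]=s['eef_pos']
        T=T@np.array(m['hand_eye'])
    else:
        T=np.eye(4); q=np.array(m['rotation']); T[:3,:3]=q if q.shape==(3,3) else R.from_rotvec(q).as_matrix(); T[:3,3]=m['xyz']
    return im,d,np.array(m['mtx']),T,m
def cloud(d,K,T):
    v,u=np.mgrid[:d.shape[0],:d.shape[1]]
    P=np.stack([(u-K[0,2])/K[0,0]*d,-(v-K[1,2])/K[1,1]*d,-d],-1)
    W=P@T[:3,:3].T+T[:3,3]; W[d==0]=np.nan
    return W
def ray(u,v,K,T,z):
    w=T[:3,:3]@np.array([(u-K[0,2])/K[0,0],-(v-K[1,2])/K[1,1],-1.])
    return T[:3,3]+w*(z-T[2,3])/w[2]
def save(n,im): cv2.imwrite('pics/'+n,cv2.cvtColor(im,cv2.COLOR_RGB2BGR))
E
python3 - <<'E'
from h import *
print(status.read_state())
for n in ['scene','side']:
    im,d,K,T,m=cam(n); save(n+'0.png',im); print(n,{k:np.round(v,3).tolist() if not isinstance(v,str) else v for k,v in m.items()})
    np.savez(n+'0.npz',im=im,d=d,K=K,T=T)
print(imaging.camera_model('wrist'))
E
```

```text
{'clock': 0.0, 'joint_pos': array([ 9.55696030e-01,  2.63542112e-01, -4.89345846e-02,  1.25939833e+00,
       -4.65854120e-06,  1.41548869e+00]), 'dq': array([ 2.07457548e-03, -1.16460922e-03,  4.04270279e-04,  4.56960658e-04,
        1.75337406e-05,  1.18538120e-03]), 'joint_torque': array([ 6.86506071e-03, -6.37617803e+01,  3.84568763e+01,  1.37569968e-02,
        6.61381546e-05,  6.85221735e-06]), 'eef_pos': array([0.23282577, 0.47024626, 0.23081601]), 'tcp_rot': array([-7.15803928e-01, -3.05854659e+00,  1.57279885e-03]), 'ft_force': array([-0.47065926,  0.54105404, -0.13707195]), 'wrist_torque': array([0.02890651, 0.0119113 , 0.00677082]), 'finger_force': 0.0, 'gripper_width': 1.0017461524473903}
scene {'mtx': [[397.934, 0.0, 319.563], [0.0, 397.934, 200.588], [0.0, 0.0, 1.0]], 'xyz': [-0.093, 0.423, 0.467], 'rotation': [0.603, -1.265, -1.909]}
side {'mtx': [[381.312, 0.0, 317.682], [0.0, 381.312, 199.465], [0.0, 0.0, 1.0]], 'xyz': [0.363, 0.598, 0.705], 'rotation': [0.143, -1.191, -2.654]}
{'mtx': array([[281.29629518,   0.        , 318.0658586 ],
       [  0.        , 281.29629518, 197.22384165],
       [  0.        ,   0.        ,   1.        ]]), 'hand_eye': array([[ 5.30900994e-04,  9.58258038e-01,  2.85904269e-01,
         7.39402085e-02],
       [ 9.99999557e-01, -2.86576189e-04, -8.96407819e-04,
         8.45582738e-04],
       [-7.77056642e-04,  2.85904618e-01, -9.58257766e-01,
        -1.43087716e-01],
       [ 0.00000000e+00,  0.00000000e+00,  0.00000000e+00,
         1.00000000e+00]])}
```

View pics/scene0.png

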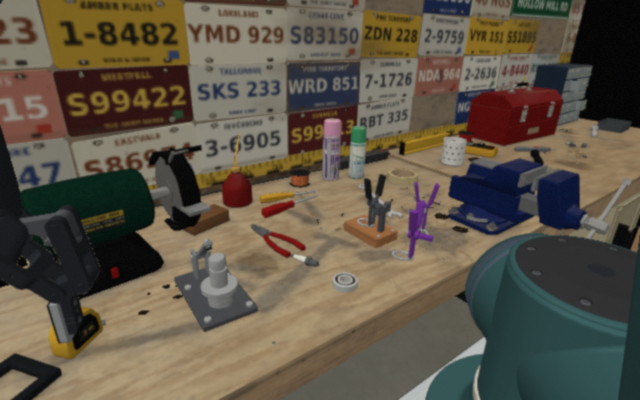

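View pics/side0.png

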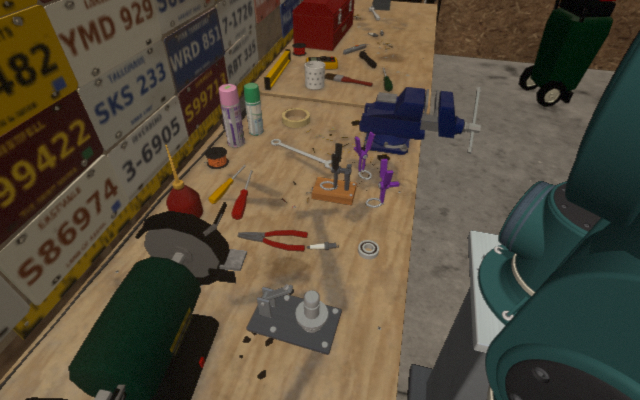

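Scene: fixture with axle at (217,270), raised clamp (200,255), bearing (345,282), red pliers (280,243) with the spark plug (313,262). Pliers candidates: black-handled in a wooden block (375,205 scene; 340,175 side), purple A (420,215; 385,185 side), purple B (365,150 side). I choose the black-handled one on the block; checking in one crop, with points from depth.

```bash
python3 - <<'E'
from h import *
out=[]
for n,(c1,c2) in {'scene':((375,215),(215,285)),'side':((340,175),(297,308))}.items():
    f=np.load(n+'0.npz'); im,d,K,T=f['im'],f['d'],f['K'],f['T']; W=cloud(d,K,T)
    row=[]
    for c in (c1,c2):
        x0,y0=c[0]-50,c[1]-50; row.append(cv2.resize(im[y0:y0+100,x0:x0+100],(400,300)if 0 else (300,300),interpolation=cv2.INTER_CUBIC))
    out.append(np.hstack(row))
    hsv=cv2.cvtColor(im,cv2.COLOR_RGB2HSV)
    # bench height check
    u,v=c1
    def st(name,m):
        m=m&np.isfinite(W[...,0]); P=W[m]
        if len(P)<5: print(n,name,len(P));return
        print(n,name,len(P),'med',np.round(np.median(P,0),3),'lo',np.round(np.percentile(P,2,axis=0),3),'hi',np.round(np.percentile(P,98,axis=0),3))
    yy,xx=np.mgrid[:400,:640]
    box=lambda c,a,b:(abs(xx-c[0])<a)&(abs(yy-c[1])<b)
    z=W[...,2]
    st('wood bench',box((330 if n=='scene' else 390,320 if n=='scene' else 300),5,5))
    st('plierstop',box(c1,25,45)&(hsv[...,2]<60)&(z>.09)&(z<.25))
    st('block',box(c1,32,32)&(hsv[...,1]>130)&(abs(z-.025)<.006))
    st('axletop',box(c2,40,50)&(abs(z-.105)<.004))
    st('axle',box(c2,40,50)&(z>.06)&(z<.103)&(W[...,0]>0))
    st('flange',box(c2,40,50)&(abs(z-.05)<.004))
    st('plate',box(c2,55,50)&(abs(z-.012)<.004)&(hsv[...,2]<110))
    m=box(c2,55,50)&(abs(z-.012)<.005)&(hsv[...,2]<110); print(cv2.minAreaRect(W[m][:,:2].astype(np.float32)))
    m=box(c1,32,32)&(hsv[...,1]>130)&(abs(z-.025)<.006); print(cv2.minAreaRect(W[m][:,:2].astype(np.float32)))
save('crop1.png',np.vstack(out))
E
```

```text
scene wood bench 80 med [0.33  0.067 0.   ] lo [ 0.319  0.055 -0.002] hi [0.342 0.078 0.001]
scene plierstop 255 med [ 0.512 -0.197  0.126] lo [ 0.479 -0.231  0.091] hi [ 0.522 -0.179  0.152]
scene block 441 med [ 0.499 -0.188  0.025] lo [ 0.461 -0.238  0.019] hi [ 0.569 -0.17   0.027]
scene axletop 189 med [0.473 0.205 0.105] lo [0.46  0.192 0.101] hi [0.518 0.218 0.108]
scene axle 539 med [0.466 0.208 0.079] lo [0.459 0.189 0.061] hi [0.573 0.219 0.102]
scene flange 501 med [0.463 0.212 0.05 ] lo [0.443 0.176 0.047] hi [0.565 0.234 0.053]
scene plate 1885 med [0.47  0.225 0.012] lo [0.424 0.158 0.009] hi [0.591 0.254 0.015]
((0.5357900857925415, 0.1437819004058838), (0.2416485846042633, 0.24006788432598114), 84.48060607910156)
((0.5158313512802124, -0.20498716831207275), (0.11168313771486282, 0.07218723744153976), 0.4667172133922577)
side wood bench 81 med [ 0.324  0.106 -0.   ] lo [ 0.315  0.095 -0.003] hi [0.333 0.117 0.002]
side plierstop 173 med [ 0.512 -0.185  0.134] lo [ 0.505 -0.229  0.095] hi [ 0.521 -0.176  0.153]
side block 571 med [ 0.511 -0.194  0.024] lo [ 0.46 -0.32  0.02] hi [ 0.572 -0.167  0.027]
side axletop 210 med [0.475 0.208 0.104] lo [0.46  0.194 0.101] hi [0.527 0.22  0.108]
side axle 495 med [0.533 0.212 0.077] lo [0.458 0.188 0.061] hi [0.576 0.221 0.103]
side flange 526 med [0.468 0.216 0.05 ] lo [0.442 0.183 0.047] hi [0.565 0.237 0.052]
side plate 2464 med [0.514 0.225 0.012] lo [0.424 0.161 0.009] hi [0.591 0.255 0.014]
((0.5078616738319397, 0.20449678599834442), (0.10149675607681274, 0.1715618520975113), 86.9965591430664)
((0.514802098274231, -0.24838677048683167), (0.17149658501148224, 0.11654921621084213), 87.26100158691406)
```

View pics/crop1.png

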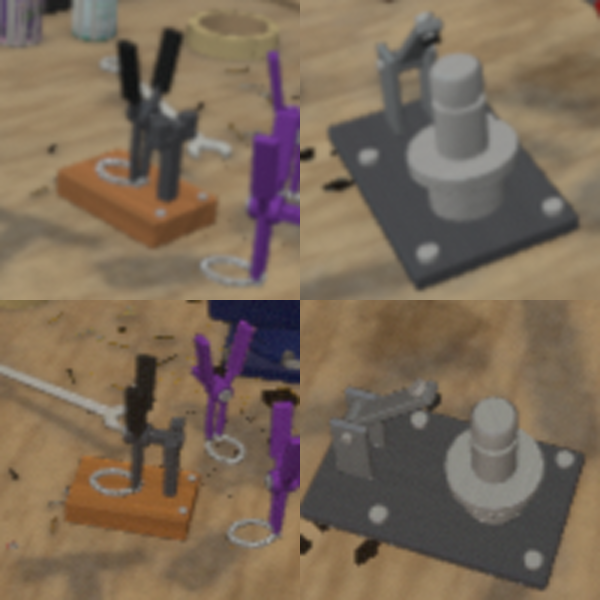

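The crop confirms it: black-handled grey pliers on the wooden block, with the ring to +x. Fixture at about (0.474, 0.206), clamp raised on the +x side. Next: clearances, IK, and the wrist picture above the clamp.

```bash
cat >> h.py <<'E'
def rv(yaw): return (R.from_euler('z',yaw)*R.from_rotvec([np.pi,0,0])).as_rotvec()  # tool x at 'yaw', pointing down
E
python3 - <<'E'
from h import *
for n in ['scene','side']:
    f=np.load(n+'0.npz'); im,d,K,T=f['im'],f['d'],f['K'],f['T']; W=cloud(d,K,T)
    hsv=cv2.cvtColor(im,cv2.COLOR_RGB2HSV)
    m=((hsv[...,0]>125)&(hsv[...,0]<150)&(hsv[...,1]>120)&np.isfinite(W[...,0])&(W[...,2]>.003)&(W[...,0]<.62)).astype(np.uint8)
    nn,l,s,_=cv2.connectedComponentsWithStats(m)
    for i in range(1,nn):
        if s[i,4]>40: P=W[l==i]; print(n,s[i],np.round(np.percentile(P,1,axis=0),3),np.round(np.percentile(P,99,axis=0),3))
ax=np.array([.474,.206]); 
for y in (0,-.05):
  for p in ([.522,.204,.2],[.515,-.205,.25],[.515,-.205,.116],[.455,.206,.25],[.455,.206,.17]):
    q=arm.solve_ik(p,rv(y)); print(p,None if q is None else np.round(q,2))
j=jaws.gripper_close(20)
arm.move_to([.5,.204,.20],rv(-.05))
s=status.read_state(); print(s['clock'],s['eef_pos'],s['ft_force'],s['gripper_width'])
im,d,K,T,m=cam('wrist'); save('w1.png',im); np.savez('w1.npz',im=im,d=d,K=K,T=T)
E
```

```text
scene [408 183  31  75 657] [ 0.349 -0.344  0.012] [ 0.477 -0.178  0.128]
side [355 131  20  39 219] [ 0.437 -0.478  0.014] [ 0.485 -0.304  0.129]
side [380 159  19  43 325] [ 0.348 -0.226  0.017] [ 0.398 -0.175  0.128]
[0.522, 0.204, 0.2] [ 0.23  0.33 -0.03  1.21  0.   -2.91]
[0.515, -0.205, 0.25] [-0.53  0.31  0.07  1.33  0.    2.62]
[0.515, -0.205, 0.116] [-0.53  0.37 -0.21  0.99  0.    2.62]
[0.455, 0.206, 0.25] [ 0.26  0.21 -0.07  1.29  0.   -2.88]
[0.455, 0.206, 0.17] [ 0.26  0.25 -0.24  1.08  0.   -2.88]
[0.522, 0.204, 0.2] [ 0.23  0.33 -0.03  1.21  0.   -2.86]
[0.515, -0.205, 0.25] [-0.53  0.31  0.07  1.33  0.    2.67]
[0.515, -0.205, 0.116] [-0.53  0.37 -0.21  0.99  0.    2.67]
[0.455, 0.206, 0.25] [ 0.26  0.21 -0.07  1.29  0.   -2.83]
[0.455, 0.206, 0.17] [ 0.26  0.25 -0.24  1.08  0.   -2.83]
4.4167 [0.49995559 0.20412287 0.20002369] [-0.41795268 -0.36209365 -0.06215606] -0.004972048642580994
```

View pics/w1.png

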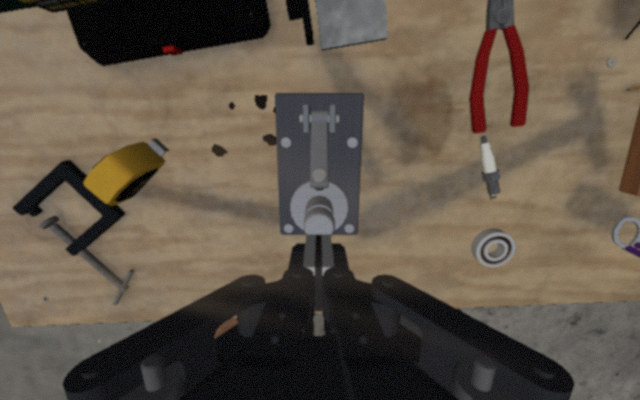

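Wrist view: axle top at (318,208), clamp arm running up to the hinge at (319,118), aligned with the image vertical, so fixture yaw is about −0.05. Measuring the axle, then closing the clamp.

```bash
python3 - <<'E'
from h import *
f=np.load('w1.npz'); im,d,K,T=f['im'],f['d'],f['K'],f['T']; W=cloud(d,K,T); z=W[...,2]
yy,xx=np.mgrid[:400,:640]; b=(abs(xx-320)<50)&(yy>90)&(yy<240)
m=b&(abs(z-.05)<.003)&(yy>165); print('flange',cv2.minEnclosingCircle(W[m][:,:2].astype(np.float32)))
m=b&(z>.1)&(z<.108)&(W[...,0]<.5);print('top',m.sum(),W[m].mean(0),cv2.minEnclosingCircle(W[m][:,:2].astype(np.float32)))
m=b&(abs(z-.012)<.004);r=cv2.minAreaRect(W[m][:,:2].astype(np.float32));print('plate',r)
m=b&(z>.06)&(W[...,0]>.505)&(W[...,0]<.56)&(abs(W[...,1]-.203)<.015)
P=W[m];print('arm',len(P),P.mean(0),'slope',np.polyfit(P[:,0],P[:,2],1),'yaw',np.polyfit(P[:,0],P[:,1],1))
m=b&(z>.06)&(z<.075)&(W[...,0]>.55);P=W[m];print('cheeks',len(P),P.mean(0),P.min(0),P.max(0))
E
```

```text
flange ((0.47236573696136475, 0.20555414259433746), 0.031919460743665695)
top 655 [0.47602689 0.20549183 0.10500143] ((0.47266897559165955, 0.20577824115753174), 0.015040900558233261)
plate ((0.5087186098098755, 0.2037860006093979), (0.10031242668628693, 0.17000848054885864), 87.14447784423828)
arm 1294 [0.53343927 0.20273592 0.10621532] slope [-1.7756054   1.05339297] yaw [-0.05258481  0.23078672]
cheeks 762 [0.56677137 0.20107612 0.06897513] [0.55398847 0.18196258 0.061701  ] [0.58002092 0.21972865 0.07497914]
```

```bash
python3 - <<'E'
from h import *
x,y=.525,.2031
arm.servo_line([x,y,.135],feed=.2)
s=status.read_state(); print(s['ft_force'])
z=.135
while z>.0605:
    z-=.004 if z>.072 else .001
    arm.servo_line([x,y,z],feed=.08); s=status.read_state()
    f=s['ft_force'][2]
    if z<.075 or f>3: print(round(z,4),np.round(s['ft_force'],1),np.round(s['eef_pos'],4))
    if f>14: break
arm.hold(.3)
arm.servo_line([x,y,.17],feed=.25)
im,d,K,T,m=cam('side'); print(status.read_state()['clock']); W=cloud(d,K,T)
m=(abs(W[...,0]-.525)<.02)&(abs(W[...,1]-.203)<.006)&(W[...,2]>.055)&(W[...,2]<.12);P=W[m];print(len(P),np.median(P[:,2]),np.polyfit(P[:,0],P[:,2],1))
E
```

```text
[-0.36476186  0.68969401  1.11735738]
0.075 [0.1 0.6 0.1] [0.5248 0.203  0.0747]
0.071 [0.  0.3 0.2] [0.5249 0.2031 0.0707]
0.07 [-0.6  0.6  0.5] [0.525  0.2031 0.07  ]
0.069 [-0.  -0.9 -0. ] [0.525  0.2031 0.069 ]
0.068 [-0.4 -0.1 -0.4] [0.525  0.2031 0.0679]
0.067 [ 1.  -0.9 -0.1] [0.525  0.2031 0.0669]
0.066 [0.3 0.3 1. ] [0.525  0.2031 0.0659]
0.065 [ 0.6 -0.3  0.2] [0.525  0.2031 0.0649]
0.064 [-0.7  0.2  1. ] [0.525  0.2031 0.064 ]
0.063 [-4.6 -1.6 15.8] [0.5251 0.2031 0.0638]
11.8917
109 0.06386015989796201 [-0.00032696  0.06398578]
```

Clamp is level at 64 mm. On to the pliers.

```bash
python3 - <<'E'
from h import *
jaws.gripper_open()
arm.move_to([.495,-.205,.27],rv(0.0))
s=status.read_state(); print(s['clock'],s['eef_pos'],s['joint_pos'],s['gripper_width'])
im,d,K,T,m=cam('wrist'); save('w2.png',im); np.savez('w2.npz',im=im,d=d,K=K,T=T)
W=cloud(d,K,T);z=W[...,2];near=(abs(W[...,0]-.515)<.08)&(abs(W[...,1]+.205)<.06)
hsv=cv2.cvtColor(im,cv2.COLOR_RGB2HSV)
m=near&(abs(z-.025)<.004)&(hsv[...,1]>110);print('block',cv2.minAreaRect(W[m][:,:2].astype(np.float32)))
m=near&(z>.145)&(z<.165);n,l,st,c=cv2.connectedComponentsWithStats(m.astype(np.uint8))
for i in range(1,n):
    if st[i,4]>15: P=W[l==i];print('h',st[i],P.mean(0),P.min(0),P.max(0))
m=near&(abs(z-.029)<.006)&(hsv[...,1]<70);P=W[m]
if len(P)>5: print('ring',len(P),cv2.minEnclosingCircle(P[:,:2].astype(np.float32)),P[:,2].mean())
E
```

```text
17.175 [ 0.49504484 -0.20488825  0.26998798] [-5.44561384e-01  2.73826629e-01  7.14406200e-02  1.36844179e+00
  8.36589803e-06  2.59657869e+00] 0.9984129083748415
block ((0.5179588794708252, -0.20550669729709625), (0.1126558855175972, 0.07267546653747559), 0.8373719453811646)
h [290 161  12  20 198] [ 0.5151475  -0.1818347   0.15222948] [ 0.50640043 -0.18693425  0.14517721] [ 0.52347784 -0.17661401  0.15522897]
h [341 161  12  20 203] [ 0.5159945  -0.2304044   0.15207355] [ 0.50626286 -0.2358187   0.14504536] [ 0.52426839 -0.22542827  0.15524027]
ring 343 ((0.5083818435668945, -0.1989038586616516), 0.05123398080468178) 0.028648818692508425
```

View pics/w2.png

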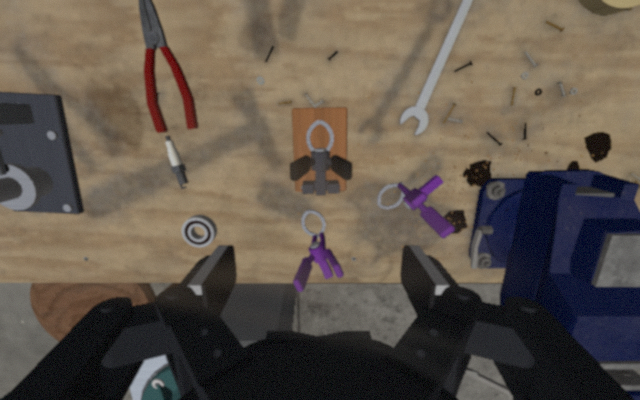

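Wrist view: black handles at (296,170) and (347,170), ring at (320,137), tail and fork at (320,188). The purple ones at (318,255) and (425,200) are clear of the gripper. Pliers at (0.5155, −0.206), yaw 0.015.

```bash
python3 - <<'E'
from h import *
def show(t):
    s=status.read_state(); print(t,round(s['clock'],2),np.round(s['eef_pos'],4),np.round(s['ft_force'],1),np.round(s['wrist_torque'],2),'w',round(s['gripper_width'],3),'ff',round(float(s['finger_force']),1))
p=[.5155,-.2062]
arm.move_to(p+[.19],rv(.015)); show('above')
arm.servo_line(p+[.116],feed=.1); show('down')
jaws.gripper_close(30); arm.hold(.2); show('closed')
arm.servo_line(p+[.126],feed=.03); show('lift10')
arm.servo_line(p+[.236],feed=.12); arm.hold(.2); show('lift')
for n in ('wrist','side'):
    im,d,K,T,m=cam(n); save('l_%s.png'%n,im); np.savez('l_%s.npz'%n,im=im,d=d,K=K,T=T)
E
```

```text
above 17.65 [ 0.5152 -0.206   0.1905] [ 0.2  0.1 -0.1] [ 0.    0.02 -0.03] w 1.003 ff 0.0
down 18.54 [ 0.5159 -0.2065  0.1168] [-0.3  0.   0.7] [ 0.03  0.01 -0.  ] w 1.0 ff 0.0
closed 19.31 [ 0.5161 -0.2074  0.1173] [-2.2 -4.4 12.8] [-0.98  0.58  0.06] w 0.357 ff 29.2
lift10 19.79 [ 0.5155 -0.2061  0.1259] [ 0.2 -0.1 -3. ] [-0.03  0.   -0.01] w 0.348 ff 30.0
lift 21.06 [ 0.5153 -0.2061  0.2355] [ 0.4  1.4 -2.9] [0.05 0.03 0.03] w 0.352 ff 30.0
```

View pics/l_wrist.png

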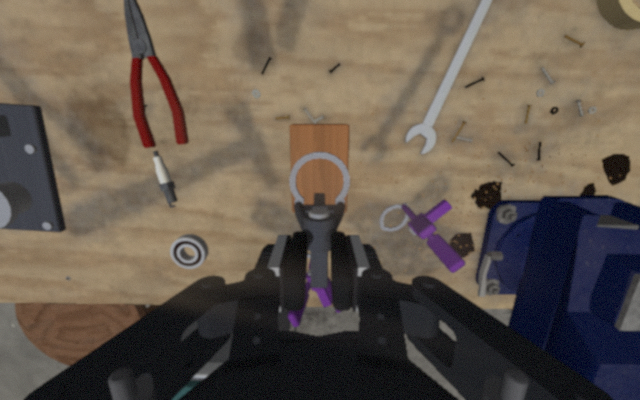

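Pliers held and squeezed (opening about 30 mm), ring spread at pixel (320,183). Measuring the ring in the tool frame.

```bash
python3 - <<'E'
from h import *
from scipy.optimize import least_squares
f=np.load('l_wrist.npz'); im,d,K,T=f['im'],f['d'],f['K'],f['T']; W=cloud(d,K,T)
Tt=T@np.linalg.inv(imaging.camera_model('wrist')['hand_eye'])
L=(W-Tt[:3,3])@Tt[:3,:3]   # tool frame
yy,xx=np.mgrid[:400,:640]
m=(abs(xx-320)<40)&(yy>145)&(yy<208)&np.isfinite(L[...,0])&(L[...,2]>.07)&(L[...,2]<.1)&(W[...,2]>.1)
P=L[m]; print(len(P),P.min(0),P.max(0))
A=np.c_[P[:,0],P[:,1],np.ones(len(P))]
pl=np.linalg.lstsq(A,P[:,2],rcond=None)[0]
ok=abs(A@pl-P[:,2])<.004; pl=np.linalg.lstsq(A[ok],P[ok,2],rcond=None)[0]; print('plane z=ax+by+c',pl,ok.sum())
Q=P[ok]; r=least_squares(lambda q:np.hypot(Q[:,0]-q[0],Q[:,1]-q[1])-q[2],[.02,0,.0225],loss='soft_l1',f_scale=.002)
print('circle',r.x, 'enc',cv2.minEnclosingCircle(Q[:,:2].astype(np.float32)),'ztop',Q[:,2].mean())
E
```

```text
930 [-0.00283158 -0.02521646  0.07016478] [0.04190503 0.02490828 0.09240256]
plane z=ax+by+c [ 0.0185882  -0.00811632  0.08749154] 831
circle [ 0.01674867 -0.00012231  0.02299347] enc ((0.015113970264792442, -0.0004106055130250752), 0.02689218334853649) ztop 0.08792256817549356
```

```bash
cat >> h.py <<'E'
AX=np.array([.4725,.2057]); RING=np.array([.017,0.]); YAW=.42
def tcp(z,ax=AX):
    c,s=np.cos(YAW),np.sin(YAW); return [ax[0]-c*RING[0],ax[1]-s*RING[0],z+.0895]
def show(t):
    s=status.read_state(); print(t,round(s['clock'],2),np.round(s['eef_pos'],4),np.round(s['ft_force'],1),np.round(s['wrist_torque'],2),'w',round(s['gripper_width'],3),'ff',round(float(s['finger_force']),1)); return s
E
python3 - <<'E'
from h import *
print(arm.solve_ik(tcp(.15),rv(YAW)),arm.solve_ik(tcp(.085),rv(YAW)))
arm.move_to(tcp(.15),rv(YAW)); arm.servo_line(tcp(.135),feed=.05); arm.hold(.3); show('above')
for n in ('wrist','side','scene'):
    im,d,K,T,m=cam(n); save('a_%s.png'%n,im); np.savez('a_%s.npz'%n,im=im,d=d,K=K,T=T)
w=cv2.imread('pics/a_wrist.png')[120:280,220:420]; s=cv2.imread('pics/a_side.png')[180:340,220:420]
cv2.imwrite('pics/a.png',np.hstack([cv2.resize(w,(400,320)),cv2.resize(s,(400,320))]))
E
```

```text
[ 2.46606045e-01  2.14796323e-01 -9.23208413e-02  1.26367916e+00
  4.44089210e-16  2.96819870e+00] [ 2.46606045e-01  2.43088125e-01 -2.33937279e-01  1.09377092e+00
  4.44089210e-16  2.96819870e+00]
above 23.43 [0.4571 0.1988 0.2247] [ 0.  -0.4 -2.8] [-0.01  0.03 -0.01] w 0.352 ff 30.0
```

View pics/a.png

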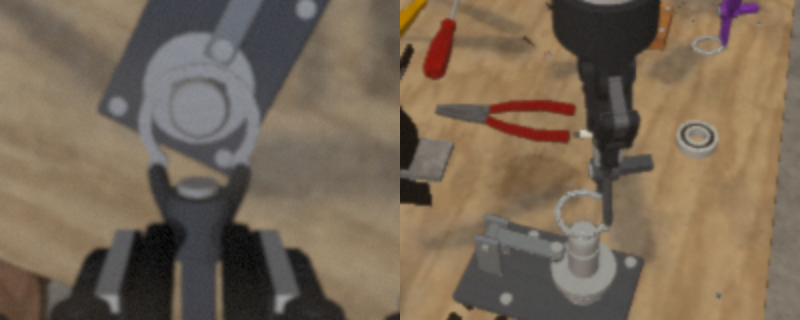

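Left: ring round the axle top at crop (200,105) with a clear gap. Right: ring above the axle at (582,212). Measuring ring versus axle in this one picture.

```bash
python3 - <<'E'
from h import *
from scipy.optimize import least_squares
def circ(P,r0):
    c=P.mean(0)[:2]; return least_squares(lambda q:np.hypot(P[:,0]-q[0],P[:,1]-q[1])-r0,c,loss='soft_l1',f_scale=.001).x
for n in ('wrist','side','scene'):
    f=np.load('a_%s.npz'%n); W=cloud(f['d'],f['K'],f['T']); z=W[...,2]; dd=np.hypot(W[...,0]-AX[0],W[...,1]-AX[1])
    # outside the tip direction
    ang=np.arctan2(W[...,1]-AX[1],W[...,0]-AX[0])-YAW; ang=np.angle(np.exp(1j*ang))
    m=(z>.124)&(z<.146)&(dd<.035)&(dd>.015)&(abs(ang)<2.0); P=W[m]
    A=np.c_[P[:,:2]-AX,np.ones(len(P))]; pl=np.linalg.lstsq(A,P[:,2],rcond=None)[0]
    print(n,'ring',len(P),circ(P,.0225)-AX,'plane',pl.round(4))
    m=(abs(z-.105)<.003)&(dd<.018); P=W[m]
    if len(P)>20: print(n,'axle',len(P),np.array(cv2.minEnclosingCircle(P[:,:2].astype(np.float32))[0])-AX,P[:,2].mean(), P[:,:2].mean(0)-AX)
E
```

```text
wrist ring 690 [0.00089111 0.00064147] plane [ 0.001  -0.0085  0.1366]
wrist axle 719 [1.01652145e-04 3.27330112e-05] 0.10515347381672681 [0.000736   0.00031265]
side ring 161 [-0.00013993  0.00165582] plane [ 0.0254 -0.0055  0.135 ]
side axle 103 [-0.00040257  0.00087884] 0.1042789011385485 [-0.00047515  0.00143063]
scene ring 127 [ 0.00085176 -0.00068256] plane [0.0089 0.0013 0.1357]
scene axle 142 [ 1.31424665e-04 -4.62282419e-05] 0.10490880309053402 [-0.00125554 -0.00033406]
```

Ring is level, within 1 mm of centre and at the expected height. Lowering with force monitoring.

```bash
python3 - <<'E'
from h import *
ax=AX-[.0006,.0005]; f0=status.read_state()['ft_force']; ok=True
for z in np.arange(.130,.0849,-.005):
    arm.servo_line(tcp(z,ax),feed=.04); s=status.read_state()
    df=s['ft_force']-f0
    if np.linalg.norm(df)>5: show('contact %.3f'%z); ok=False; break
arm.hold(.6); show('end')
for n in ('wrist','side','scene'):
    im,d,K,T,m=cam(n); save('e_%s.png'%n,im); W=cloud(d,K,T); z=W[...,2]; dd=np.hypot(W[...,0]-AX[0],W[...,1]-AX[1])
    ang=np.angle(np.exp(1j*(np.arctan2(W[...,1]-AX[1],W[...,0]-AX[0])-YAW)))
    P=W[(abs(z-.087)<.006)&(dd>.019)&(dd<.03)&(abs(ang)<2)]; print(n,len(P),np.median(P[:,2]))
    P=W[(abs(W[...,0]-.525)<.02)&(abs(W[...,1]-.203)<.006)&(z>.055)&(z<.08)]; print('clamp',len(P),np.median(P[:,2]) if len(P) else '')
w=cv2.imread('pics/e_wrist.png')[120:280,220:420]; s=cv2.imread('pics/e_side.png')[220:340,230:380]
cv2.imwrite('pics/e.png',np.hstack([cv2.resize(w,(400,320)),cv2.resize(s,(400,320))]))
E
```

```text
end 26.93 [0.4564 0.1983 0.1745] [-0.   0.6 -2.9] [-0.01  0.03  0.05] w 0.354 ff 30.0
wrist 676 0.08656628257185471
clamp 654 0.06457018346166091
side 116 0.08552176593275906
clamp 107 0.06356458473373883
scene 75 0.0860620866792906
clamp 39 0.06428809952293635
```

View pics/e.png

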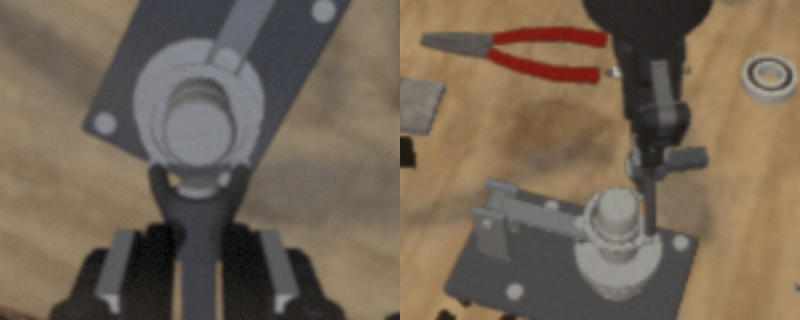

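The ring sits round the axle at the groove: its top is about 86.5 mm, so its centre is about 85 mm. There is no contact force, the clamp is down and the pliers are squeezed. Handing in.

```bash
python3 -c "
from h import *
print(arm.close_job()); show('done')"
```

```text
the job is handed in; nothing more can be done
None
the job is handed in; nothing more can be done
```

I handed the job in at about 27 s of the 58 s allowed. The clamp is down, and the squeezed pliers hold the spread ring level and centred on the axle to about 1 mm, at groove height and without measurable contact force; the verdict was not shown to me.

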